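# Stop the stirrer, fill up the gel casting stand and hold the tray sealed

## Task

The flask on the magnetic stirrer is ready for the pour: turn the stirrer's knob fully anticlockwise to its off stop. Then pick up the filler block by its upright finger grip and slide it down into the one gap of the casting stand that is wide enough for it, between the shorter gel tray and the wall with the clamp screws, until it stands on the base plate, and push it squarely against the tray so that the tray goes home against the black gasket and stays firmly, but not violently, pressed flush. Finish while still gripping the block and holding that push, so that a colleague can tighten the clamp screw; leave the longer tray and everything else on the bench as it is.

Things in the scene. Friction and masses are not known exactly. Their poses are not given: they have to be found in the camera images.
- stir_knob (a joint): stirrer knob, rad: 0 = off, at the anticlockwise end stop (seen from above); grows as the knob is turned clockwise, up to 4.71. It stays where it is left; turning it takes about 0.03 N m. At the start it stands 0.6 to 1.3 rad clockwise of off.
- knob_grip (a point): point on the knob's vertical axis, 10 mm below its top. Knob: grey disc 40 mm across, 5 mm thick, with an upright bar grip on it, 11 mm thick, 36 mm long, 23 mm high, on the flat top of the stirrer's front, nearest the robot. The frame turns with the knob: x along the bar to the pointer end (short white line), z up. The disc's top is 13 mm below this point.
- stirrer: low white magnetic stirrer, 250 mm deep (x) by 160 mm wide (y), housing top 62 mm high, square white plate at its rear with its top 72 mm high, on which the amber flask stands. Fixed to the bench. Origin at the centre of its underside, +x to its rear (away from the knob), +z up.
- caster: grey gel casting stand, fixed, 150 mm (x) by 176 mm (y). Origin: centre of the underside, z up, +x from the clamp-screw wall (near the robot) to the gasket wall. Base plate 8 mm thick; wall tops 38 mm up. Inner face of the screw wall at x = -60 mm, gasket faces at x = +52 mm. Two bays, centre lines at y = +44 and -44 mm, each 76 mm wide between guide rails 20 mm high. Smooth: friction about 0.25.
- screw_left (a point): tip of the left clamp screw, flush with the inner face of the screw wall (bay at y = +44 mm, 23 mm above the bench). Both screws are backed off and fixed; outside the wall their black heads stick out to x = -100 mm of the stand, 33 mm high at most.
- gasket_left: black soft gasket pad at the far end of the bay at y = +44 mm of the stand, 68 mm wide, 27 mm high, 8 mm thick. Origin at the middle of the lower edge of its free face, which looks to -x towards the tray. It yields elastically along the stand's +x, about 1 mm per 2.5 N, at most 5 mm.
- gasket_right: the same gasket in the bay at y = -44 mm of the stand.
- tray_short: shorter gel tray: clear plastic channel 70 mm long (x), 70 wide, 26 high, floor 5, side walls 4 with white rims, ends open; 80 g, loose, in either bay, 2 to 7 mm short of the gasket. Origin: underside, middle of the end facing the gasket; +x to the gasket, z up; other end at x = -70 mm, and from there 35 to 40 mm of gap to the screw wall.
- tray_long: the longer gel tray, the same but 100 mm long, in the other bay; its gap to the screw wall is only 5 to 10 mm. Leave it alone. Origin and axes as for the shorter tray.
- filler: filler block, grey plastic: 30 mm thick (x), 64 wide (y), 28 high, with an upright finger grip on top, 12 thick (x), 44 wide (y), to 72 mm above the underside; 110 g, loose, upright on the bench left of the stand. Origin: centre of the underside, z up; the same either way round. Flush behind the shorter tray its origin is 85 mm from the tray's.
- flask: amber conical flask, closed, 72 mm across, 112 mm high, loose on the stirrer's plate, about 145 mm behind the knob. Bystander. Origin at the centre of its underside.
- bottle_tall: glass bottle with blue cap, 68 mm across, 150 mm high, behind the stand. Bystander. Origin under its centre.
- bottle_short: glass jar with blue cap, 56 mm across, 105 mm high, behind the stand. Bystander. Origin under its centre.
- beaker: small glass beaker, 52 mm across, 65 mm high, between stirrer and stand. Bystander. Origin under its centre.
- cap: loose blue bottle cap, 42 mm across, 22 mm high. Bystander. Origin under its centre.
- tip_box: pipette tip box, 82 x 120 mm, 68 mm high. Bystander. Origin under its centre.
- comb: white gel comb lying flat, 33 x 84 mm, 6 mm thick, in front of the stand. Bystander. Origin under its spine.
Mind the look-alikes: they are no part of the job. Leave any blue look-alike of the caster alone.

How it is judged:
By the outcome, as a careful person would: the job done as asked, in the order asked, and still so for the second after the job is handed in, while the arm keeps its last pose, push and grip.
It also fails if it takes over 72 s, if anything falls off the work surface, if the arm or the gripper's body presses on something with over 40 N, if the wrist force passes 120 N, or if a joint passes its speed limit or range.

## Robot

A 7-joint arm with a two-finger parallel gripper is mounted at the origin on the work surface. World frame = base frame: x ahead of the robot, y to its left, z up, the work surface at z = 0. Lengths are in m, angles in rad, forces in N, time in s.
With the tool pointing down it reaches from about 0.425 to 0.875 m from the base axis. Payload 4.7 kg.
Tool frame: the origin (TCP) lies between the finger pads; the fingertips stand env.tip_reach ahead of it and the grasp point (between the pads) lies 5 mm behind it (env.tip_reach is the distance from the TCP to the fingertips, in m); z points along the fingers, y is the direction in which the jaws open and shut (so a half turn about z gives the same grasp; the last joint's range is limited). The gripper opens to 87 mm and grips with 3 to 60 N. Pads are 19 mm wide; open, the fingers measure 117 mm over their backs; the gripper's body (75 mm by 190 mm) begins 51 mm behind the grasp point.
Start: joints at [-1.18, 0.321, -0.07, 1.45, 0.023, 1.371, -0.057], TCP at [0.239, 0.604, 0.237] pointing down, gripper open.
Joint ranges: [-2.86, 2.86], [-0.3, 2.09], [-1.38, 1.24], [0.06, 2.45], [-1.56, 4.7], [0.09, 2.05], [-2.69, 2.69]. Speed limits (rad/s): [2.57, 2.57, 3.14, 3.14, 3.14, 3.14, 3.14].

## Interface

Orientations are given as [roll, pitch, yaw] about the fixed x, y, z axes, in that order (R = Rz(yaw) Ry(pitch) Rx(roll)).
In Python, from station import env gives the robot as it stands. The module is installed in compiled form; this text tells all that it offers.
- The arm moves only by the shell command python3 -m handwheel 'ROWS' [FORCE]. ROWS is JSON, a list of rows, each a list of 7 numbers: the shift along the tool's x, y, z normalised to -1 to 1, where 1 is 0.4 m, then the turn, a rotation vector about the tool's x, y, z normalised to -1 to 1, where 1 is 90 degrees, then the closure, from -1 (fully open) to 1 (shut). A call has 1 to 12 rows; each row shifts and turns the commanded pose from where the row before left it, along the tool's axes as they then stand; what a row does not reach is not made up. A row lasts 1/8 s, in which the tool goes at most 62.5 mm and 10.7 degrees, less where a joint would pass 70% of its speed; a pose out of reach is approached as far as the arm can. A call with a number of a shift or a turn outside -1 to 1 is refused whole. A call with a gripper value outside its range is refused whole. The fingers move at their own pace and stop on an object; FORCE is the grip in N (left out, the last holds). Time passes only in rows, so rows that do not move let the fingers close. It gives the time, the measured TCP pose, the force and the opening at its end, in the units of the state.
- env.read_state(): the state, without advancing time (a new reading comes with each control period).
- env.capture(name): name is "scene" or "top"; returns the picture (480x640x3 uint8, red, green, blue); there is no depth.
- env.calibration(name): a dict with "mtx" (3x3 intrinsics, pixels), "world_from_camera" (4x4, takes a point from camera to world coordinates). Camera axes: x right, y up, looking along -z (the intrinsics and any distortion apply to the point x, -y, -z); pixel columns grow to the right and rows downward; lengths in m; the calibration is good to about 2 mm. A picture is of the moment at which its call begins. calibration takes no time and is no camera call.
- env.finish_job(): hands the job in, once; it reports no verdict.
The state is a dict: "clock": time; "qpos": joint angles; "qd": joint speeds; "joint_efforts": joint torques, N m; "position": TCP position; "eef_rot": TCP orientation; "wrist_force": force on the tool from outside, world axes, zero at the start; "torque": the same for the moment, N m; "opening": finger opening in m.
Only numpy, scipy, OpenCV 4.12 (cv2) and the standard library are available. Lean on these libraries where they do the work, as an engineer would, in place of code of your own. Each camera call takes 0.05 s, during which the arm holds its last target.

## Working session

There is one attempt and no reset: what is moved stays moved. The work goes in short steps, Python scripts to look and compute and a shell command to move; the robot and the scene stay as the last step left them, time stands still between calls to the robot, and variables do not carry over. Pictures are saved under pics/ and viewed, and the job is handed in when it is done.

```bash
mkdir -p pics; python3 - <<'E'
from station import env
import cv2,numpy as np
for n in("scene","top"):
    im=env.capture(n); cv2.imwrite(f"pics/{n}0.png",im[:,:,::-1])
    c=env.calibration(n); print(n,{k:np.round(v,4).tolist() if not isinstance(v,str) else v for k,v in c.items()})
s=env.read_state(); print({k:np.round(v,4).tolist() for k,v in s.items()}, env.tip_reach)
E
```

```text
scene {'mtx': [[480.1232, 0.0, 317.1811], [0.0, 480.1232, 245.725], [0.0, 0.0, 1.0]], 'world_from_camera': [[-0.2209, -0.7271, 0.65, 1.1984], [0.9751, -0.1769, 0.1336, 0.1717], [0.0178, 0.6634, 0.7481, 0.9359], [0.0, 0.0, 0.0, 1.0]]}
top {'mtx': [[436.2163, 0.0, 308.2384], [0.0, 436.2163, 232.3665], [0.0, 0.0, 1.0]], 'world_from_camera': [[0.1081, 0.9679, -0.227, 0.3059], [-0.9941, 0.1042, -0.0289, 0.0198], [-0.0043, 0.2288, 0.9735, 0.938], [0.0, 0.0, 0.0, 1.0]]}
{'clock': 0.1, 'qpos': [-1.1799, 0.3217, -0.0701, 1.4515, 0.0226, 1.3708, -0.0569], 'qd': [0.0012, -0.0023, 0.0008, -0.0008, -0.0004, -0.0019, 0.0015], 'joint_efforts': [-0.0007, -49.2574, -0.406, -31.3395, -0.0642, 0.0396, 0.0001], 'position': [0.239, 0.604, 0.2356], 'eef_rot': [-3.1399, 0.0001, 2.7649], 'wrist_force': [0.3868, -1.0695, -0.3572], 'torque': [-0.0164, -0.0424, 0.0548], 'opening': 0.0871} 0.014
```

View pics/scene0.png

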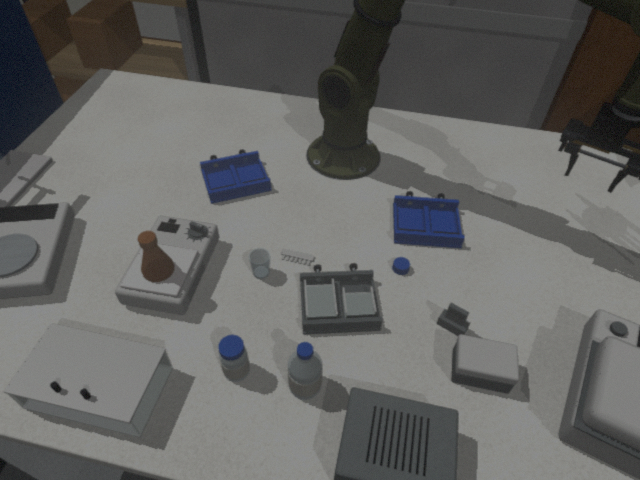

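View pics/top0.png

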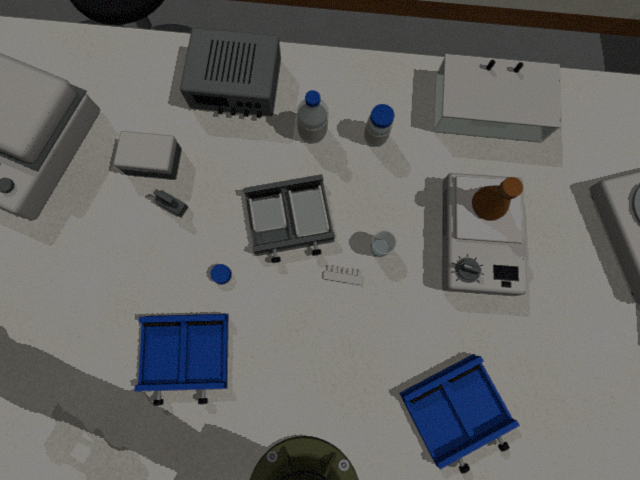

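The scene view (robot at the top) shows the grey stand at (340,300), filler at (454,318), and stirrer with flask at (168,262), knob (200,230). In the top view they are at: stand (289,215), filler (168,202), knob (467,269).
Look-alikes in top view:
- Knob: the grey knob at (467,269) on the white stirrer with the amber flask, against the dial at (6,185) on the left-hand machine and the pan at (635,205) on the right.
- Stand: the grey one at (289,215), against the blue ones at (183,352) and (459,411).
- Filler: the grey block with upright fin at (168,202), against the tip box at (147,153).

My choices are the grey knob by the flask, the grey stand and the finned block. Next come close crops to check.

```bash
python3 - <<'E'
import cv2,numpy as np
t=cv2.imread("pics/top0.png"); s=cv2.imread("pics/scene0.png")
def crop(im,x,y,w,h,k): 
    c=cv2.resize(im[y:y+h,x:x+w],None,fx=k,fy=k,interpolation=cv2.INTER_CUBIC)
    return np.clip(c.astype(float)*1.9,0,255).astype(np.uint8)
cv2.imwrite("pics/c_stand.png",crop(t,140,165,200,110,4))
cv2.imwrite("pics/c_knob.png",crop(t,435,160,100,140,4))
cv2.imwrite("pics/s_stand.png",crop(s,290,255,190,90,4))
cv2.imwrite("pics/s_knob.png",crop(s,110,205,120,110,5))
E
```

```text
(no output)
```

View pics/c_stand.png

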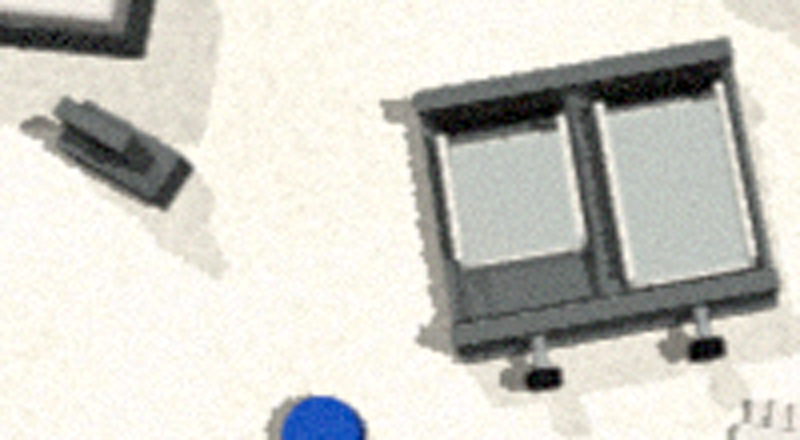

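View pics/c_knob.png

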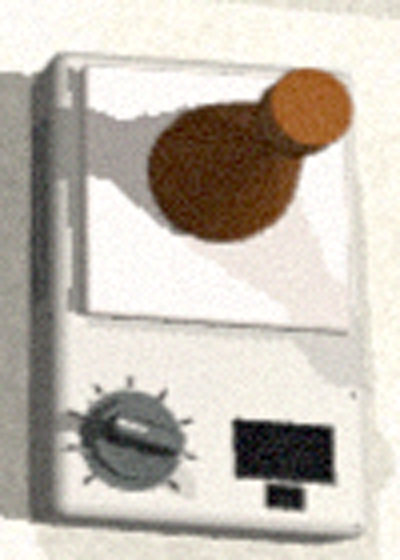

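View pics/s_stand.png

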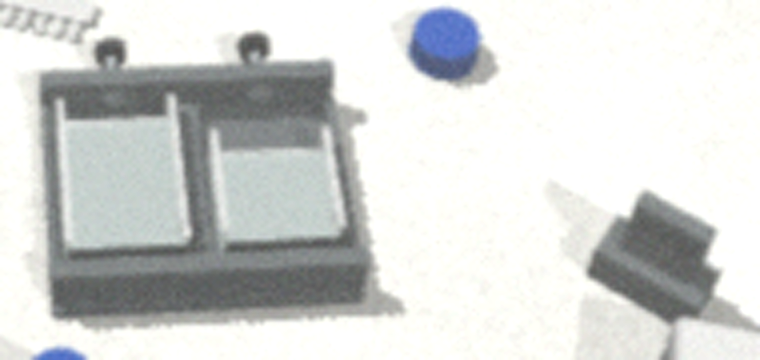

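View pics/s_knob.png

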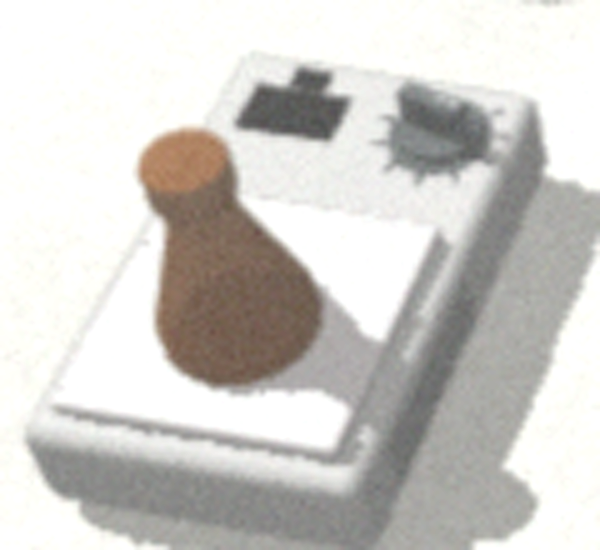

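The crops confirm the choices: grey stand, short tray in the left bay (crop 510,195) with its gap at (520,285), finned filler, and a knob whose white pointer line points left (+y). Next I need finer crops to measure from.

```bash
cat > h.py <<'E'
import cv2,numpy as np
from station import env
C={n:env.calibration(n) for n in("scene","top")}
def ray(n,p):
    c=C[n];K=np.array(c["mtx"]);T=np.array(c["world_from_camera"])
    q=np.linalg.inv(K)@np.array([p[0],p[1],1.]); d=T[:3,:3]@np.array([q[0],-q[1],-q[2]]); return T[:3,3],d/np.linalg.norm(d)
def plane(n,p,z):
    o,d=ray(n,p); return o+d*(z-o[2])/d[2]
def proj(n,X):
    c=C[n];K=np.array(c["mtx"]);T=np.array(c["world_from_camera"])
    q=T[:3,:3].T@(np.array(X,float)-T[:3,3]); u=K@np.array([q[0],-q[1],-q[2]]); return u[:2]/u[2]
def tri(p,q):
    A=[];b=[]
    for n,x in(("top",p),("scene",q)):
        o,d=ray(n,x);P=np.eye(3)-np.outer(d,d);A.append(P);b.append(P@o)
    return np.linalg.lstsq(np.vstack(A),np.hstack(b),rcond=None)[0]
def crop(im,x,y,w,h,k,out,g=1.9,pts=()):
    c=np.clip(cv2.resize(im[y:y+h,x:x+w],None,fx=k,fy=k,interpolation=cv2.INTER_CUBIC).astype(float)*g,0,255).astype(np.uint8)
    for u,v in pts: cv2.drawMarker(c,(int((u-x+.5)*k),int((v-y+.5)*k)),(0,0,255),cv2.MARKER_CROSS,10,1)
    cv2.imwrite(out,c)
E
python3 - <<'E'
from h import *
t=cv2.imread("pics/top0.png"); s=cv2.imread("pics/scene0.png")
crop(t,240,172,98,92,8,"pics/m1.png",2.8)
# filler/knob masks
for n,im,r in(("top",t,(145,180,50,45)),("scene",s,(432,295,42,45))):
    x,y,w,h=r; print(n); crop(im,x,y,w,h,12,f"pics/f_{n}.png",3)
for n,im,r in(("top",t,(448,248,40,40)),("scene",s,(180,212,40,36))):
    x,y,w,h=r; crop(im,x,y,w,h,14,f"pics/k_{n}.png",2.2)
E
```

```text
top
scene
```

View pics/m1.png

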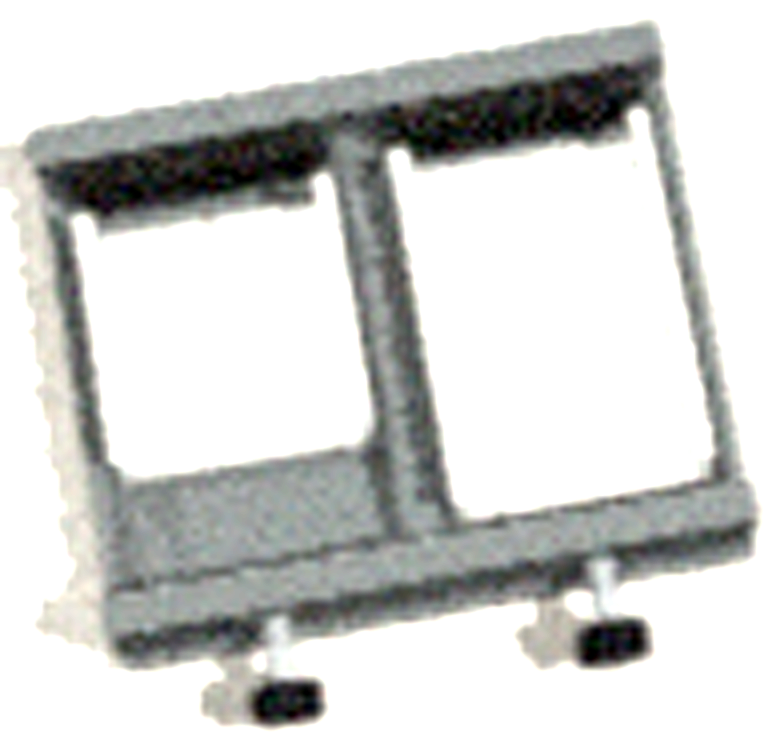

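View pics/f_top.png

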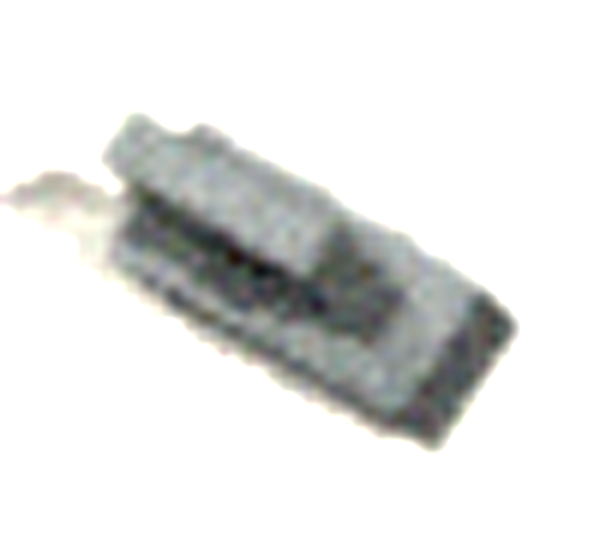

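View pics/f_scene.png

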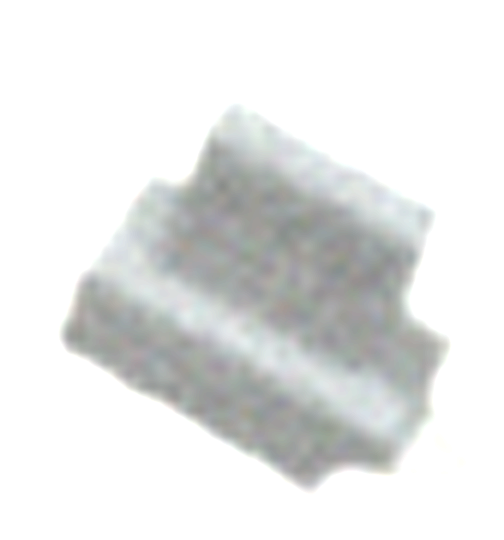

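View pics/k_top.png

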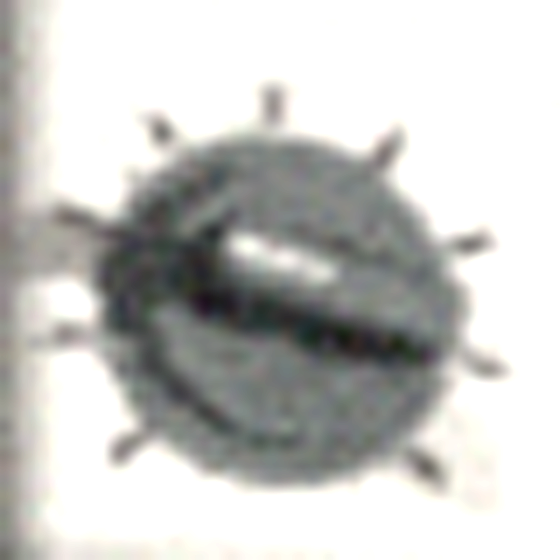

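View pics/k_scene.png

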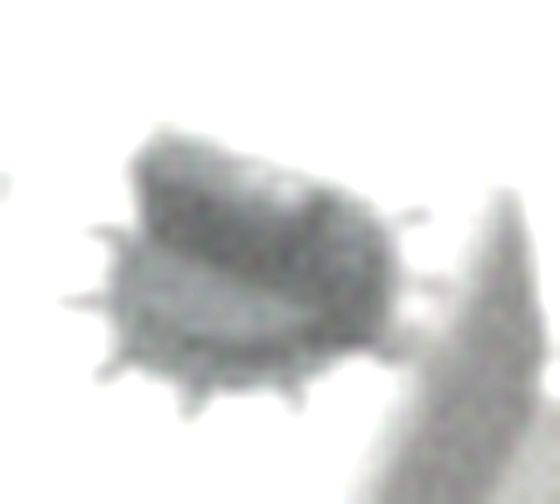

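The 8–14x crops show these features:
- **Stand:** wall-top corners at about (35,140), (655,28), (755,490) and (105,595) in the 8x crop.
- **Filler:** its fin top runs from (125,135) to (330,255) in the 12x crop.
- **Knob:** white line from (235,240) to (335,270) in the 14x crop, with dial ticks around it.

Now I'll convert these to world positions.

```bash
python3 - <<'E'
from h import *
from scipy.optimize import least_squares
def px(c,o,k): return ((c[0]+.5)/k-.5+o[0],(c[1]+.5)/k-.5+o[1])
np.set_printoptions(precision=4,suppress=True)
ticks=[(118,452),(60,335),(75,215),(160,130),(272,103),(388,148),(472,242),(488,365),(428,468)]
T=np.array([plane("top",px(t,(448,248),14),.062)[:2] for t in ticks])
f=least_squares(lambda p:np.hypot(*(T-p[:2]).T)-p[2],[*T.mean(0),.025]).x
ang=np.unwrap(np.arctan2(*(T-f[:2]).T[::-1])); print("ticks c",f,"ang",ang)
a=plane("top",px((235,240),(448,248),14),.09);b=plane("top",px((335,270),(448,248),14),.09)
print("line",a,b,"yaw",np.arctan2(*(a-b)[:2][::-1]))
# disc ellipse
for n,(x,y,w,h) in(("top",(448,248,40,40)),("scene",(180,212,40,36))):
    im=cv2.imread(f"pics/{n}0.png")[y:y+h,x:x+w]; g=cv2.cvtColor(im,cv2.COLOR_BGR2GRAY)
    print(n,np.percentile(g,[5,25,50,75,95]))
# stand corners z=.038 top
cs=[(30,140),(658,25),(757,490),(103,595)]
S=np.array([plane("top",px(c,(240,172),8),.038) for c in cs]); print("stand",S,"ctr",S.mean(0))
for i in range(4): d=S[(i+1)%4]-S[i]; print(np.linalg.norm(d),np.arctan2(d[1],d[0]))
# scene corners (4x crop s_stand at 290,255)
cs2=[(362,250),(52,268),(40,78),(332,62)]
S2=np.array([plane("scene",px(c,(290,255),4),.038) for c in cs2]); print("scene",S2,S2.mean(0))
for i in range(4): d=S2[(i+1)%4]-S2[i]; print(np.linalg.norm(d),np.arctan2(d[1],d[0]))
# filler fin top z=.072 
F=np.array([plane("top",px(c,(145,180),12),.072) for c in [(135,115),(103,155),(308,275),(338,205)]]);print("fin",F,F.mean(0))
G=np.array([plane("scene",px(c,(432,295),12),.072) for c in [(235,103),(432,212),(415,245),(210,138)]]);print("fin s",G,G.mean(0))
H=np.array([plane("scene",px(c,(432,295),12),.028) for c in [(155,180),(85,272),(397,440),(447,345)]]);print("top s",H,H.mean(0))
B=np.array([plane("top",px(c,(145,180),12),.028) for c in [(110,255),(395,410),(480,292)]]);print("blk t",B, (B[0]+B[2])/2)
E
```

```text
ticks c [ 0.467  -0.2814  0.0309] ang [ 2.3753  1.7771  1.1941  0.5918  0.0293 -0.5489 -1.1232 -1.7026 -2.2923]
line [ 0.4718 -0.2663  0.09  ] [ 0.469  -0.2803  0.09  ] yaw 1.376862631939608
top [ 34.    61.75 112.   125.   128.  ]
scene [ 58.    79.75 123.   133.   137.  ]
stand [[ 0.5968  0.1971  0.038 ]
 [ 0.6478  0.0309  0.038 ]
 [ 0.5207 -0.0083  0.038 ]
 [ 0.4741  0.1601  0.038 ]] ctr [0.5598 0.0949 0.038 ]
0.17380557058017657 -1.2725589458008577
0.13300963216981657 -2.842076667651082
0.1747377021924305 1.8411925731888683
0.12814713714646514 0.2928189958317397
scene [[ 0.5913  0.1935  0.038 ]
 [ 0.6425  0.0294  0.038 ]
 [ 0.5159 -0.0093  0.038 ]
 [ 0.463   0.1579  0.038 ]] [0.5532 0.0929 0.038 ]
0.1718705274345122 -1.2685589527851786
0.13240243545244101 -2.844883391478238
0.1752859572016474 1.877190716756716
0.13319361519399897 0.2711058762838754
fin [[0.5661 0.3725 0.072 ]
 [0.5583 0.3766 0.072 ]
 [0.5406 0.3372 0.072 ]
 [0.5537 0.3343 0.072 ]] [0.5547 0.3551 0.072 ]
fin s [[0.5421 0.3393 0.072 ]
 [0.5579 0.3749 0.072 ]
 [0.5658 0.372  0.072 ]
 [0.551  0.3352 0.072 ]] [0.5542 0.3554 0.072 ]
top s [[0.5302 0.3337 0.028 ]
 [0.5542 0.3219 0.028 ]
 [0.5777 0.3798 0.028 ]
 [0.5547 0.3885 0.028 ]] [0.5542 0.356  0.028 ]
blk t [[0.5524 0.3899 0.028 ]
 [0.5291 0.3331 0.028 ]
 [0.5527 0.3216 0.028 ]] [0.5526 0.3558 0.028 ]
```

```bash
python3 - <<'E'
from h import *
s=cv2.imread("pics/scene0.png");t=cv2.imread("pics/top0.png")
crop(s,296,262,90,74,8,"pics/m2.png",2.6)
# tip box near lower edge, rough
for p in[(116,172),(178,180),(180,150)]: print(plane("top",p,.0)[:2], plane("top",p,.068)[:2])
crop(t,105,120,90,100,6,"pics/tb.png",2.2)
E
```

```text
[0.6186277  0.50017229] [0.59595931 0.46534506]
[0.61466326 0.35553842] [0.59228227 0.3311963 ]
[0.68759515 0.36385375] [0.65992703 0.33890882]
```

View pics/m2.png

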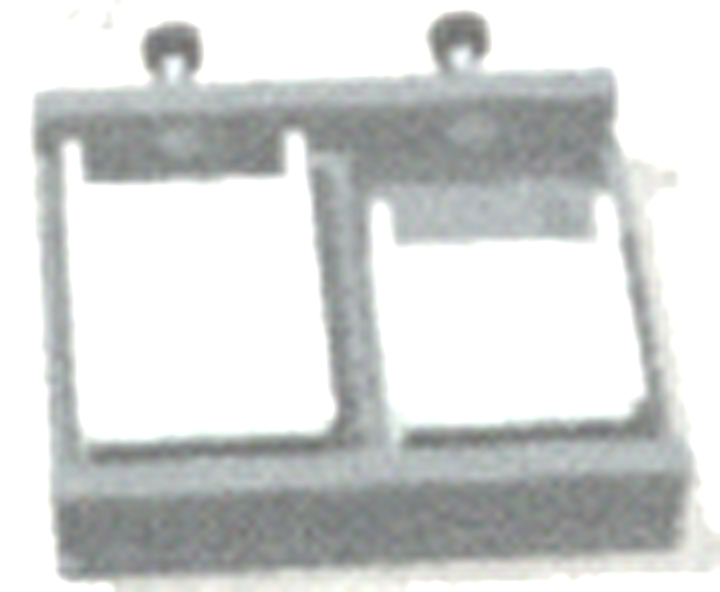

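View pics/tb.png

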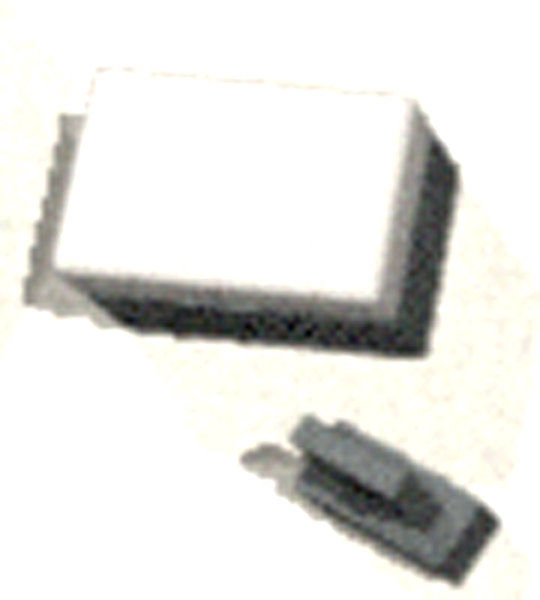

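```bash
python3 - <<'E'
from h import *
np.set_printoptions(precision=4,suppress=True)
def P(n,c,z):
    o=(240,172) if n=="top" else (296,262); return plane(n,((c[0]+.5)/8-.5+o[0],(c[1]+.5)/8-.5+o[1]),z)
def rep(l,A):
    a,b=A; d=a-b; y=np.arctan2(d[1],d[0])-np.pi/2; print(l,a[:2],b[:2],"mid",(a+b)[:2]/2,"len",np.linalg.norm(d),"yaw",y)
# each: (left end (+y), right end)
rep("top back outer",[P("top",c,.038) for c in[(30,140),(658,25)]])
rep("top front inner",[P("top",c,.038) for c in[(103,592),(757,486)]])
rep("top front outer",[P("top",c,.038) for c in[(108,630),(757,525)]])
rep("sc back outer",[P("scene",c,.038) for c in[(685,470),(58,492)]])
rep("sc front outer",[P("scene",c,.038) for c in[(612,70),(36,93)]])
rep("sc front inner",[P("scene",c,.038) for c in[(612,100),(38,124)]])
rep("top tray rear rim",[P("top",c,.034) for c in[(125,478),(368,440)]])
rep("top tray front rim",[P("top",c,.034) for c in[(85,212),(322,175)]])
rep("sc tray rear rim",[P("scene",c,.034) for c in[(605,192),(381,200)]])
rep("sc tray front rim",[P("scene",c,.034) for c in[(645,405),(395,420)]])
E
```

```text
top back outer [0.5968 0.1971] [0.6478 0.0309] mid [0.6223 0.114 ] len 0.17380557058017657 yaw 0.29823738099403907
top front inner [0.4749 0.1602] [ 0.5218 -0.0082] mid [0.4983 0.076 ] len 0.17482144724218385 yaw 0.27195725090984135
top front outer [0.4649 0.1575] [ 0.5113 -0.0092] mid [0.4881 0.0741] len 0.17302326529431708 yaw 0.27129303787484815
sc back outer [0.599  0.1969] [0.646  0.0307] mid [0.6225 0.1138] len 0.17270619868916234 yaw 0.275180778551698
sc front outer [0.4639 0.1566] [ 0.5129 -0.0089] mid [0.4884 0.0738] len 0.17267000638242225 yaw 0.2876913926213156
sc front inner [0.4752 0.1583] [ 0.524  -0.0055] mid [0.4996 0.0764] len 0.17095304721329396 yaw 0.289490109248816
top tray rear rim [0.5069 0.1592] [0.5242 0.0961] mid [0.5156 0.1277] len 0.06545274741317415 yaw 0.26727023562792085
top tray front rim [0.5793 0.1801] [0.5966 0.1174] mid [0.5879 0.1488] len 0.06500014795115262 yaw 0.2696034647105692
sc tray rear rim [0.5065 0.1613] [0.5248 0.0979] mid [0.5156 0.1296] len 0.06595824725759245 yaw 0.28030230803415757
sc tray front rim [0.5777 0.1832] [0.5989 0.1159] mid [0.5883 0.1496] len 0.0706029101690699 yaw 0.3053309872481407
```

Both views agree:
- **Stand:** origin about (0.556, 0.094), yaw about 0.285.
- **Short tray:** left bay, rear end at stand x about -25 mm.
- **Knob:** axis at (0.467, -0.281), pointer at 1.377 rad, off tick at 2.375 rad, so it needs about 1.0 rad anticlockwise.

First leg goes above the clutter.

```bash
python3 -m handwheel '[[-0.11,-0.08,0,0,0,0,-1],[-0.11,-0.08,0,0,0,0,-1],[-0.11,-0.08,0,0,0,0,-1],[-0.11,-0.08,0,0,0,0,-1],[-0.11,-0.08,0,0,0,0,-1],[-0.11,-0.08,0,0,0,0,-1],[-0.11,-0.08,0,0,0,0,-1],[-0.11,-0.08,0,0,0,0,-1],[-0.11,-0.08,0,0,0,0,-1],[-0.11,-0.08,0,0,0,0,-1],[0,0,0,0,0,0,-1]]'
cat >> h.py <<'E'
def goto(x,y,z,yaw,step=1):
    s=env.read_state(); p=np.array(s["position"]); r=s["eef_rot"]; 
    from scipy.spatial.transform import Rotation as R
    Rm=R.from_euler("xyz",r).as_matrix(); d=Rm.T@(np.array([x,y,z])-p)
    dy=(yaw-r[2]+np.pi)%(2*np.pi)-np.pi
    Rt=R.from_euler("xyz",[np.pi,0,yaw]).as_matrix(); rv=R.from_matrix(Rm.T@Rt).as_rotvec()
    print("pos",np.round(p,4),"rpy",np.round(r,4),"F",np.round(s["wrist_force"],2),"T",np.round(s["torque"],2),"open",round(s["opening"],4),"t",round(s["clock"],2))
    print("shift units",np.round(d/.4,4),"turn units",np.round(rv/(np.pi/2),4))
    return
E
python3 -c "
from h import *; goto(.467,-.2814,.2,1.377)"
```

```text
clock: 1.48
position: [0.5325, 0.1391, 0.2363]
eef_rot: [-3.14, 0.001, 2.756]
wrist_force: [-1.0, 0.1, 0.5]
opening: 0.0869
pos [0.5325 0.1391 0.2363] rpy [-3.1395e+00  1.4000e-03  2.7555e+00] F [-0.96  0.08  0.48] T [-0.01 -0.01 -0.01] open 0.0869 t 1.48
shift units [-0.2441 -1.0354  0.0933] turn units [-5.000e-04  1.700e-03  8.776e-01]
```

```bash
python3 -m handwheel '[[-0.03,-0.129,0,0,0,0,-1],[-0.03,-0.129,0,0,0,0,-1],[-0.03,-0.129,0,0,0,0,-1],[-0.03,-0.129,0,0,0,0,-1],[-0.03,-0.129,0,0,0,0,-1],[-0.03,-0.129,0,0,0,0,-1],[-0.03,-0.129,0,0,0,0,-1],[-0.034,-0.13,0,0,0,0,-1]]'
python3 -m handwheel '[[0,0,0,0,0,0.11,-1],[0,0,0,0,0,0.11,-1],[0,0,0,0,0,0.11,-1],[0,0,0,0,0,0.11,-1],[0,0,0,0,0,0.11,-1],[0,0,0,0,0,0.11,-1],[0,0,0,0,0,0.11,-1],[0,0,0,0,0,0.11,-1],[0,0,0,0,0,0,-1],[0,0,0,0,0,0,-1]]'
python3 -c "
from h import *; goto(.467,-.2814,.085,1.377)"
```

```text
clock: 2.48
position: [0.4693, -0.2753, 0.2364]
eef_rot: [3.14, 0.0, 2.767]
wrist_force: [0.7, -0.0, 0.0]
opening: 0.087
clock: 3.72
position: [0.4695, -0.2745, 0.2363]
eef_rot: [-3.141, -0.0, 1.386]
wrist_force: [-0.0, 0.1, -0.0]
opening: 0.0868
pos [ 0.4695 -0.2745  0.2363] rpy [-3.1413e+00 -4.0000e-04  1.3862e+00] F [-0.03  0.13 -0.02] T [0.01 0.07 0.04] open 0.0868 t 3.73
shift units [-0.0182 -0.0028  0.3784] turn units [-0.0002 -0.0002  0.0059]
```

```bash
python3 -m handwheel '[[-0.018,-0.003,0,0,0,0.006,0],[0,0,0.08,0,0,0,0],[0,0,0.08,0,0,0,0],[0,0,0.08,0,0,0,0],[0,0,0.05,0,0,0,0],[0,0,0.0,0,0,0,0]]'
python3 - <<'E'
from h import *
goto(.467,-.2814,.085,1.377)
for n,(x,y) in(("top",(435,235)),("scene",(165,195))):
    im=env.capture(n)[:,:,::-1]; crop(im,x,y,70,70,8,f"pics/a_{n}.png",2)
E
```

```text
clock: 4.47
position: [0.4654, -0.282, 0.1192]
eef_rot: [-3.138, -0.0, 1.373]
wrist_force: [-0.6, -0.6, 0.8]
opening: 0.0442
pos [ 0.4654 -0.282   0.1192] rpy [-3.1383e+00 -1.0000e-04  1.3729e+00] F [-0.58 -0.59  0.81] T [-0.13  0.11 -0.06] open 0.0442 t 4.47
shift units [0.0021 0.0038 0.0855] turn units [-0.0021 -0.     -0.0026]
```

View pics/a_top.png

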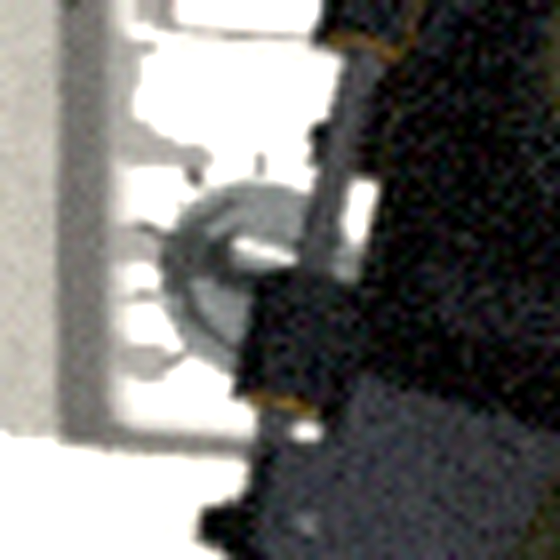

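View pics/a_scene.png

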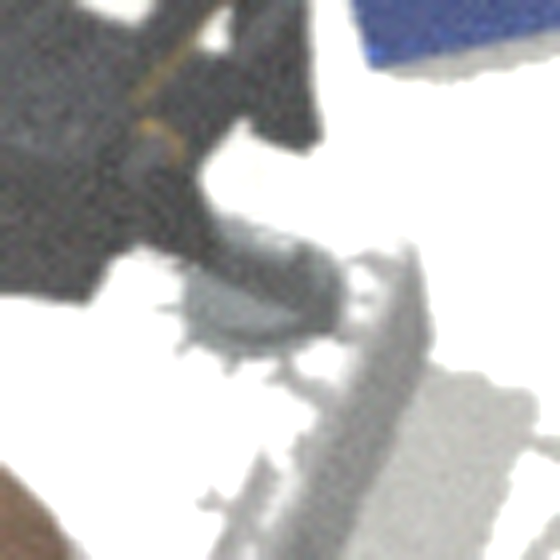

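The fingers straddle the bar, with the white line at (260,250) in the top crop between the two fingers. I'll lower and close gently.

```bash
python3 -m handwheel '[[0.002,0.003,0.04,0,0,0,0],[0,0,0.045,0,0,0,0],[0,0,0,0,0,0,0],[0,0,0,0,0,0,0.9],[0,0,0,0,0,0,0.9],[0,0,0,0,0,0,0.9],[0,0,0,0,0,0,0.9]]' 12
python3 -c "
from h import *; goto(.467,-.2814,.085,1.377)"
```

```text
clock: 5.45
position: [0.4677, -0.2814, 0.0867]
eef_rot: [-3.141, -0.0, 1.373]
wrist_force: [-9.7, 0.5, 6.4]
opening: 0.0117
pos [ 0.4677 -0.2814  0.0867] rpy [-3.1406e+00 -2.0000e-04  1.3732e+00] F [-9.73  0.48  6.44] T [ 0.28  2.22 -0.03] open 0.0117 t 5.45
shift units [-0.0003 -0.0016  0.0043] turn units [-0.0007 -0.0002 -0.0024]
```

```bash
python3 -m handwheel '[[0,-0.005,0,0,0,0,0.9],[0,0,0,0,0,0,0.9],[0,0,0,0,0,0,0.9]]' 
python3 -c "
from h import *; goto(.467,-.2814,.085,1.377)"
```

```text
clock: 5.82
position: [0.4672, -0.2813, 0.0868]
eef_rot: [3.139, 0.001, 1.373]
wrist_force: [4.8, -2.4, -5.1]
opening: 0.0107
pos [ 0.4672 -0.2813  0.0868] rpy [3.1393e+00 6.0000e-04 1.3734e+00] F [ 4.77 -2.37 -5.09] T [-0.5  -0.99 -0.03] open 0.0107 t 5.83
shift units [-0.0003 -0.0004  0.0044] turn units [ 0.0014  0.0004 -0.0023]
```

```bash
python3 -m handwheel '[[0,0.0015,0,0,0,-0.06,0.9],[0,0,0,0,0,-0.08,0.9],[0,0,0,0,0,-0.08,0.9],[0,0,0,0,0,-0.08,0.9],[0,0,0,0,0,-0.08,0.9],[0,0,0,0,0,-0.08,0.9],[0,0,0,0,0,-0.08,0.9],[0,0,0,0,0,-0.06,0.9],[0,0,0,0,0,0,0.9]]' 
python3 -c "
from h import *; goto(.467,-.2814,.085,2.375)"
```

```text
clock: 6.95
position: [0.4671, -0.2814, 0.0867]
eef_rot: [3.141, 0.001, 2.315]
wrist_force: [4.0, -1.3, -2.8]
opening: 0.0108
pos [ 0.4671 -0.2814  0.0867] rpy [3.1412e+00 7.0000e-04 2.3147e+00] F [ 4.01 -1.28 -2.76] T [-0.33 -0.71  0.05] open 0.0108 t 6.95
shift units [ 0.0001 -0.0002  0.0044] turn units [ 0.0002  0.0004 -0.0384]
```

```bash
for i in 1 2; do python3 -m handwheel '[[0,0,0,0,0,-0.02,0.9],[0,0,0,0,0,0,0.9]]'; python3 -c "
from h import *; goto(.467,-.2814,.085,2.375)"; done
```

```text
clock: 7.2
position: [0.467, -0.2814, 0.0867]
eef_rot: [3.141, 0.001, 2.347]
wrist_force: [3.3, -1.1, -1.7]
opening: 0.0109
pos [ 0.467  -0.2814  0.0867] rpy [3.1414e+00 7.0000e-04 2.3467e+00] F [ 3.29 -1.13 -1.69] T [-0.42 -0.77  0.1 ] open 0.0109 t 7.2
shift units [ 0.     -0.0001  0.0043] turn units [ 0.0001  0.0004 -0.018 ]
clock: 7.45
position: [0.467, -0.2813, 0.0867]
eef_rot: [3.141, 0.001, 2.379]
wrist_force: [3.6, -1.7, -0.5]
opening: 0.0111
pos [ 0.467  -0.2813  0.0867] rpy [3.1413e+00 7.0000e-04 2.3788e+00] F [ 3.56 -1.68 -0.53] T [-0.5  -0.89  0.04] open 0.0111 t 7.45
shift units [-0.     -0.0002  0.0043] turn units [0.0002 0.0004 0.0024]
```

```bash
for i in 1 2; do python3 -m handwheel '[[0,0,0,0,0,-0.025,0.9],[0,0,0,0,0,0,0.9]]'; python3 -c "
from h import *; goto(.467,-.2814,.085,2.375)"; done; python3 - <<'E'
from h import *
for n,(x,y) in(("top",(435,235)),("scene",(165,195))):
    im=env.capture(n)[:,:,::-1]; crop(im,x,y,70,70,8,f"pics/b_{n}.png",2)
E
```

```text
clock: 7.7
position: [0.467, -0.2813, 0.0867]
eef_rot: [3.141, 0.001, 2.417]
wrist_force: [3.2, -2.4, -1.1]
opening: 0.011
pos [ 0.467  -0.2813  0.0867] rpy [3.1411e+00 7.0000e-04 2.4166e+00] F [ 3.25 -2.43 -1.1 ] T [-0.44 -0.82 -0.28] open 0.011 t 7.7
shift units [-0.0001 -0.0002  0.0043] turn units [0.0003 0.0004 0.0265]
clock: 7.95
position: [0.4669, -0.2812, 0.0867]
eef_rot: [3.141, 0.0, 2.455]
wrist_force: [3.4, -0.8, -0.5]
opening: 0.0114
pos [ 0.4669 -0.2812  0.0867] rpy [3.1412e+00 2.0000e-04 2.4553e+00] F [ 3.36 -0.76 -0.52] T [-0.37 -0.83 -0.3 ] open 0.0114 t 7.95
shift units [-0.0005 -0.0001  0.0043] turn units [0.0003 0.0001 0.0511]
```

View pics/b_top.png

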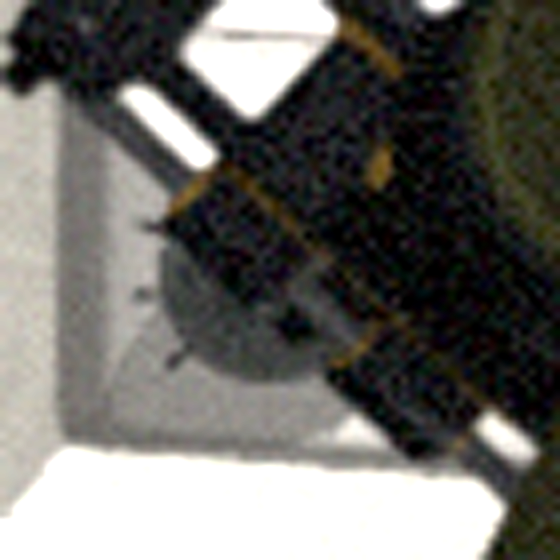

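View pics/b_scene.png

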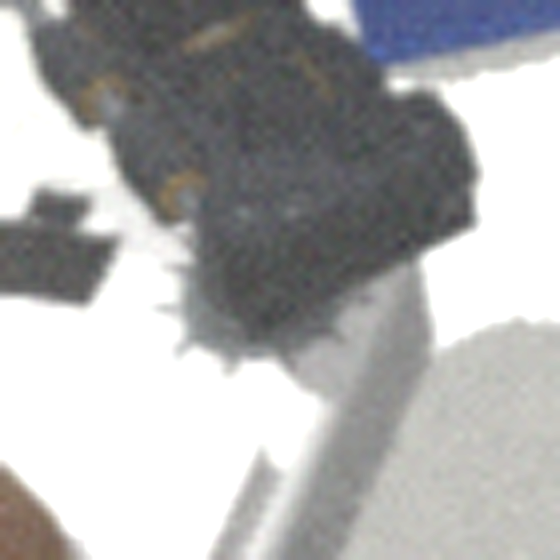

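The moment about z jumped to -0.3 N m past 2.39 rad, so the stop is reached; the bar lies toward the lower-left tick (180,355). I'll release, rise and verify.

```bash
python3 -m handwheel '[[0,0,0,0,0,0,0],[0,0,0,0,0,0,0],[0,0,0,0,0,0,0],[0,0,0,0,0,0,0],[0,0,-0.1,0,0,0,0],[0,0,-0.14,0,0,0,0],[0,0,-0.14,0,0,0,0],[0.12,0.05,0,0,0,0,0],[0.12,0.05,0,0,0,0,0],[0.12,0.05,0,0,0,0,0],[0,0,0,0,0,0,0]]'
python3 - <<'E'
from h import *
goto(.467,-.2814,.085,2.375)
for n,(x,y,w,h) in(("top",(448,248,40,40)),("scene",(180,212,40,36))):
    im=env.capture(n)[:,:,::-1]; cv2.imwrite(f"pics/{n}1.png",im); crop(im,x,y,w,h,14,f"pics/k2_{n}.png",2.2)
E
```

```text
clock: 9.43
position: [0.392, -0.1406, 0.2386]
eef_rot: [3.14, -0.001, 2.463]
wrist_force: [0.2, -0.3, -0.6]
opening: 0.0437
pos [ 0.392  -0.1406  0.2386] rpy [ 3.1399e+00 -8.0000e-04  2.4626e+00] F [ 0.17 -0.27 -0.63] T [-0.08 -0.02 -0.01] open 0.0437 t 9.43
shift units [-0.3673 -0.1569  0.3833] turn units [ 0.0011 -0.0006  0.0558]
```

View pics/k2_top.png

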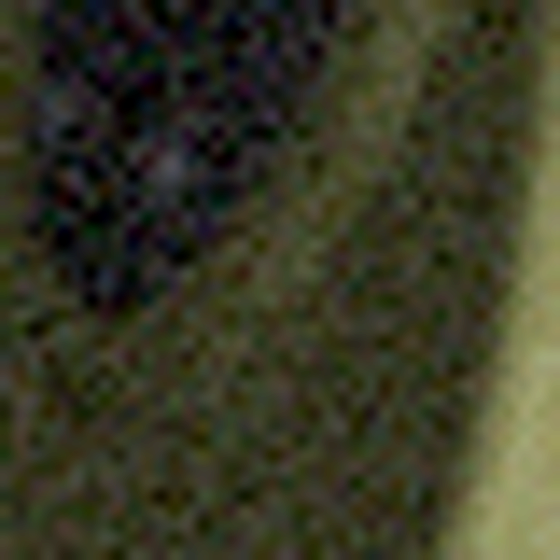

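View pics/k2_scene.png

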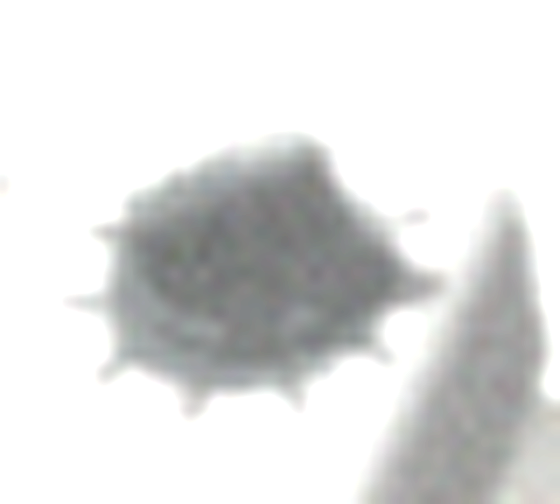

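The arm hides the knob in the top view, while the scene view shows the bar turned with its end toward the off tick. I'll check it again once the arm is clear, as I head to the filler.

```bash
python3 -c "
from h import *; goto(.5545,.3555,.18,1.17)"
```

```text
pos [ 0.3933 -0.1439  0.2389] rpy [3.1409e+00 1.1000e-03 2.4575e+00] F [ 0.27  0.09 -0.23] T [-0.09 -0.02  0.03] open 0.0436 t 9.53
shift units [0.4768 1.2222 0.1476] turn units [8.000e-04 3.000e-04 8.197e-01]
```

```bash
python3 -m handwheel '[[0.048,0.122,0,0,0,0,-0.3],[0.048,0.122,0,0,0,0,-0.3],[0.048,0.122,0,0,0,0,-0.3],[0.048,0.122,0,0,0,0,-0.3],[0.048,0.122,0,0,0,0,-0.3],[0.048,0.122,0,0,0,0,-0.3],[0.048,0.122,0,0,0,0,-0.3],[0.048,0.122,0,0,0,0,-0.3],[0.048,0.122,0,0,0,0,-0.3],[0.048,0.122,0,0,0,0,-0.3],[0,0,0,0,0,0,-0.3]]'
python3 -m handwheel '[[0,0,0,0,0,0.1,-0.3],[0,0,0,0,0,0.1,-0.3],[0,0,0,0,0,0.1,-0.3],[0,0,0,0,0,0.1,-0.3],[0,0,0,0,0,0.1,-0.3],[0,0,0,0,0,0.1,-0.3],[0,0,0,0,0,0.1,-0.3],[0,0,0,0,0,0.12,-0.3],[0,0,0,0,0,0,-0.3],[0,0,0,0,0,0,-0.3]]'
python3 - <<'E'
from h import *
goto(.5545,.3555,.18,1.17)
for n,(x,y,w,h) in(("top",(448,248,40,40)),("scene",(180,212,40,36))):
    im=env.capture(n)[:,:,::-1]; cv2.imwrite(f"pics/{n}2.png",im); crop(im,x,y,w,h,14,f"pics/k3_{n}.png",2.2)
E
```

```text
clock: 10.9
position: [0.5534, 0.3597, 0.2358]
eef_rot: [-3.14, -0.002, 2.461]
wrist_force: [-0.6, 0.3, 0.1]
opening: 0.0563
clock: 12.15
position: [0.5538, 0.3548, 0.2383]
eef_rot: [3.141, 0.001, 1.171]
wrist_force: [-0.6, 0.6, 0.0]
opening: 0.0568
pos [0.5538 0.3548 0.2383] rpy [3.1412e+00 6.0000e-04 1.1715e+00] F [-0.6   0.6   0.01] T [-0.11  0.09  0.01] open 0.0568 t 12.15
shift units [0.0025 0.0009 0.1459] turn units [0.0002 0.0004 0.001 ]
```

View pics/k3_top.png

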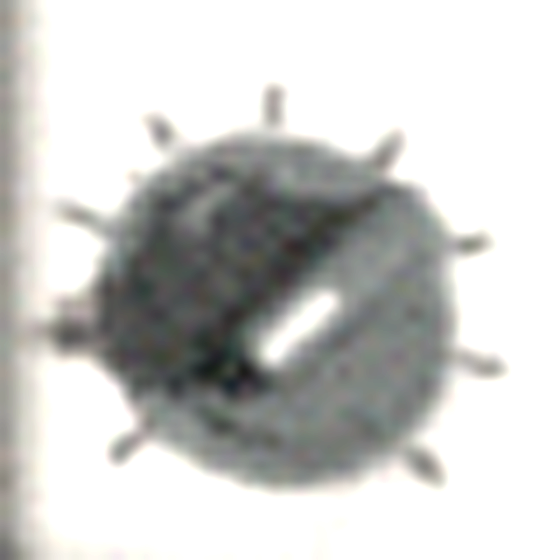

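View pics/scene2.png

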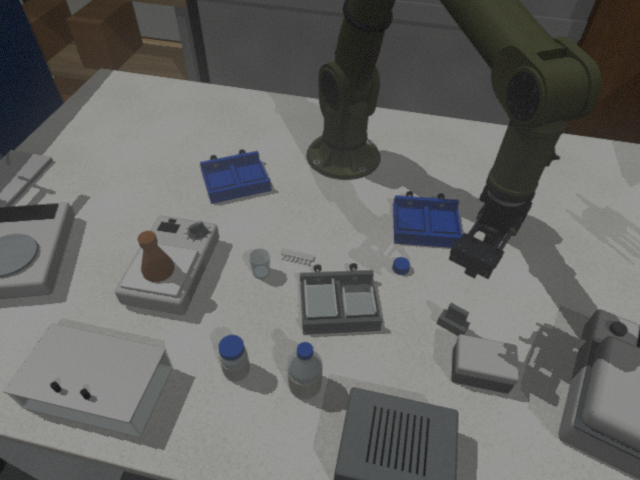

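```bash
python3 - <<'E'
from h import *
def px(c,o=(448,248),k=14): return ((c[0]+.5)/k-.5+o[0],(c[1]+.5)/k-.5+o[1])
im=cv2.imread("pics/top2.png")[248:288,448:488]; 
c=cv2.resize(cv2.cvtColor(im,cv2.COLOR_BGR2GRAY),None,fx=14,fy=14,interpolation=cv2.INTER_CUBIC)
m=((c>85)*255).astype(np.uint8); n,l,st,ce=cv2.connectedComponentsWithStats(m)
for i in range(1,n):
    if 200<st[i,4]<8000:
        r=cv2.minAreaRect(np.argwhere(l==i)[:,::-1].astype(np.float32)); b=cv2.boxPoints(r)
        e=sorted([((b[k]+b[(k+1)%4])/2,np.linalg.norm(b[k]-b[(k+1)%4])) for k in range(4)],key=lambda q:q[1])[:2]
        P=[plane("top",px(q[0]),.09) for q in e]; d=P[0]-P[1]; d=d if d[1]>0 else -d
        print(ce[i],r,np.arctan2(d[1],d[0]))
goto(.5545,.3555,.055,1.17)
E
```

```text
[299.43803639 325.1702712 ] ((298.9324951171875, 324.8323669433594), (34.477752685546875, 99.24259185791016), 49.63546371459961) 2.352956770424827
pos [0.5534 0.3553 0.2385] rpy [3.1415e+00 2.0000e-04 1.1711e+00] F [ 0.22 -0.44 -0.12] T [-0.11  0.12  0.01] open 0.0565 t 12.25
shift units [0.0017 0.0023 0.4587] turn units [0.0001 0.0001 0.0007]
```

Knob pointer measured at 2.35 rad against the off tick at 2.375, within my measurement error, and the torque stop was clear. Now the descent on the filler fin.

```bash
python3 -m handwheel '[[0.002,0.002,0.1,0,0,0,-0.3],[0,0,0.1,0,0,0,-0.3],[0,0,0.1,0,0,0,-0.3],[0,0,0.05,0,0,0,-0.3],[0,0,0,0,0,0,-0.3]]'
python3 - <<'E'
from h import *
goto(.5545,.3555,.050,1.17)
for n,(x,y) in(("top",(135,165)),("scene",(415,270))):
    im=env.capture(n)[:,:,::-1]; crop(im,x,y,80,75,8,f"pics/c_{n}.png",2.2)
E
```

```text
clock: 12.88
position: [0.5534, 0.3557, 0.0973]
eef_rot: [-3.14, 0.002, 1.17]
wrist_force: [-0.6, -0.2, 0.5]
opening: 0.0564
pos [0.5534 0.3557 0.0973] rpy [-3.1402e+00  2.3000e-03  1.1704e+00] F [-0.61 -0.23  0.5 ] T [-0.05  0.07  0.  ] open 0.0564 t 12.88
shift units [0.001  0.0028 0.1183] turn units [-0.0009  0.0015  0.0002]
```

View pics/c_top.png

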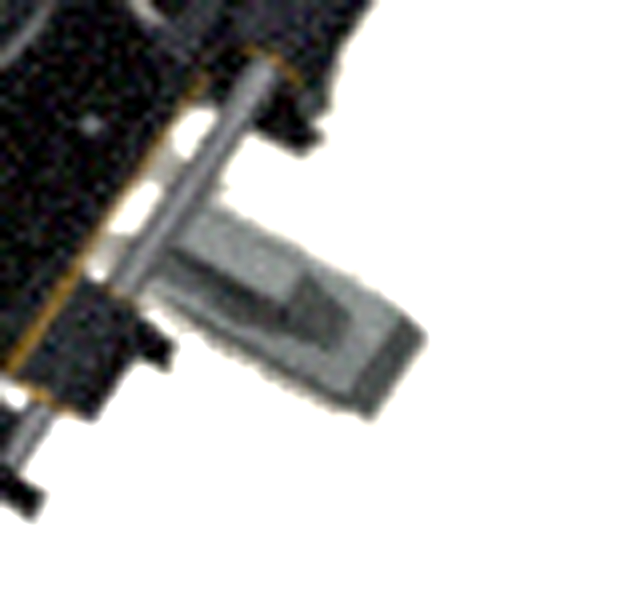

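View pics/c_scene.png

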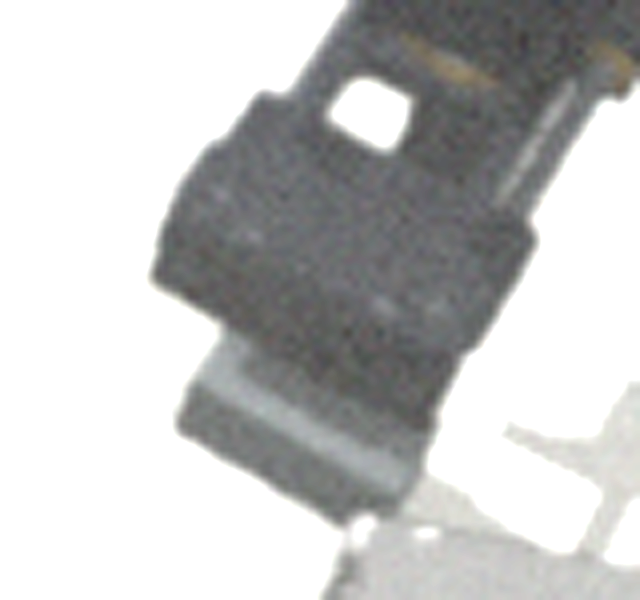

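The fingers straddle the fin: tips at (290,140) and (155,345), fin between at (230,240). I'll lower and grip.

```bash
python3 -m handwheel '[[0.001,0.0025,0.06,0,0,0,-0.3],[0,0,0.058,0,0,0,-0.3],[0,0,0,0,0,0,-0.3],[0,0,0,0,0,0,0.95],[0,0,0,0,0,0,0.95],[0,0,0,0,0,0,0.95],[0,0,0,0,0,0,0.95],[0,0,0,0,0,0,0.95]]' 30
python3 -c "
from h import *; goto(.5545,.3555,.050,1.17)"
```

```text
clock: 13.98
position: [0.5552, 0.3562, 0.0515]
eef_rot: [3.142, -0.0, 1.17]
wrist_force: [-0.6, 0.3, -0.6]
opening: 0.0144
pos [0.5552 0.3562 0.0515] rpy [ 3.1416e+00 -1.0000e-04  1.1699e+00] F [-0.65  0.31 -0.61] T [-0.11  0.07  0.03] open 0.0144 t 13.97
shift units [-0.0023 -0.0008  0.0037] turn units [ 0.     -0.0001 -0.0001]
```

```bash
python3 -m handwheel '[[0,0,0,0,0,0,0.95],[0,0,0,0,0,0,0.95],[0,0,-0.05,0,0,0,0.95],[0,0,-0.1,0,0,0,0.95],[0,0,-0.1,0,0,0,0.95],[0,0,0,0,0,0,0.95],[0,0,0,0,0,0,0.95]]'
python3 -c "
from h import *; goto(.5028,.1239,.15,1.856)"
```

```text
clock: 14.85
position: [0.555, 0.3561, 0.1517]
eef_rot: [3.142, -0.0, 1.17]
wrist_force: [-0.4, -0.5, -1.9]
opening: 0.0117
pos [0.555  0.3561 0.1517] rpy [ 3.1416e+00 -2.0000e-04  1.1699e+00] F [-0.41 -0.55 -1.88] T [-0.13  0.07 -0.02] open 0.0117 t 14.85
shift units [-0.5853  0.1064  0.0041] turn units [ 1.000e-04 -1.000e-04 -4.368e-01]
```

```bash
python3 -m handwheel '[[-0.09,0.016,0,0,0,0,0.95],[-0.1,0.018,0,0,0,0,0.95],[-0.1,0.018,0,0,0,0,0.95],[-0.1,0.018,0,0,0,0,0.95],[-0.1,0.018,0,0,0,0,0.95],[-0.095,0.018,0,0,0,0,0.95],[0,0,0,0,0,-0.109,0.95],[0,0,0,0,0,-0.109,0.95],[0,0,0,0,0,-0.109,0.95],[0,0,0,0,0,-0.109,0.95],[0,0,0,0,0,0,0.95],[0,0,0,0,0,0,0.95]]'
python3 -c "
from h import *; goto(.5028,.1239,.105,1.856)"
```

```text
clock: 16.35
position: [0.5023, 0.1241, 0.1507]
eef_rot: [-3.14, 0.0, 1.852]
wrist_force: [0.6, 0.6, -0.9]
opening: 0.0119
pos [0.5023 0.1241 0.1507] rpy [-3.1402e+00  1.0000e-04  1.8519e+00] F [ 0.6   0.58 -0.87] T [-0.06  0.08  0.05] open 0.0119 t 16.35
shift units [-0.0007  0.0011  0.1142] turn units [-0.0009  0.     -0.0026]
```

Lower until the underside is about 10 mm above the wall top (TCP z about 0.10), then look.

```bash
python3 -m handwheel '[[-0.0007,0.001,0.06,0,0,-0.0026,0.95],[0,0,0.06,0,0,0,0.95],[0,0,0,0,0,0,0.95],[0,0,0,0,0,0,0.95]]'
python3 - <<'E'
from h import *
goto(.5028,.1239,.105,1.856)
for n,(x,y,w,h) in(("top",(235,165,110,100)),("scene",(290,240,110,100))):
    im=env.capture(n)[:,:,::-1]; cv2.imwrite(f"pics/{n}3.png",im); crop(im,x,y,w,h,7,f"pics/d_{n}.png",2.2)
E
```

```text
clock: 16.85
position: [0.5038, 0.1242, 0.1041]
eef_rot: [3.141, 0.0, 1.858]
wrist_force: [0.6, -1.0, -0.4]
opening: 0.0118
pos [0.5038 0.1242 0.1041] rpy [3.1407 0.     1.858 ] F [ 0.65 -1.02 -0.37] T [-0.1   0.03  0.05] open 0.0118 t 16.85
shift units [ 0.     -0.0026 -0.0023] turn units [0.0006 0.     0.0013]
```

View pics/d_top.png

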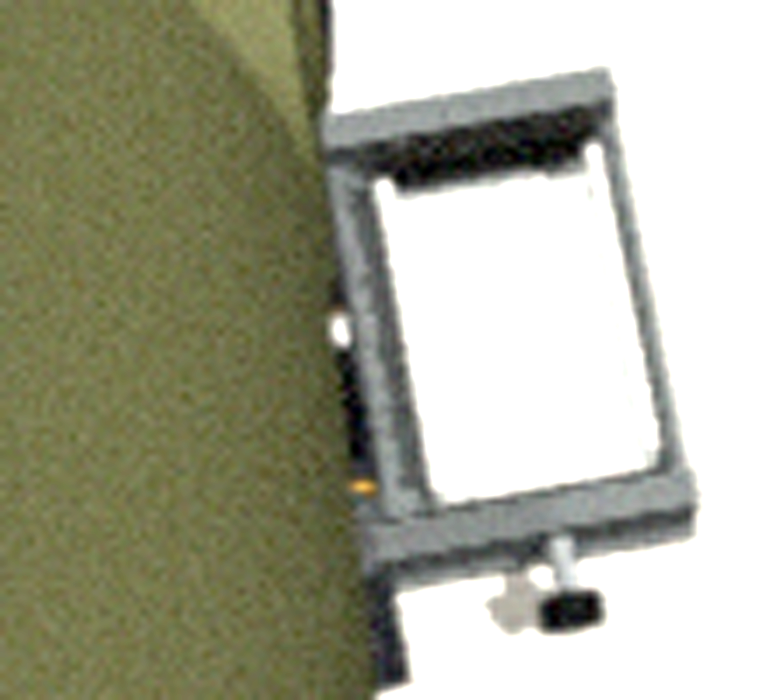

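View pics/d_scene.png

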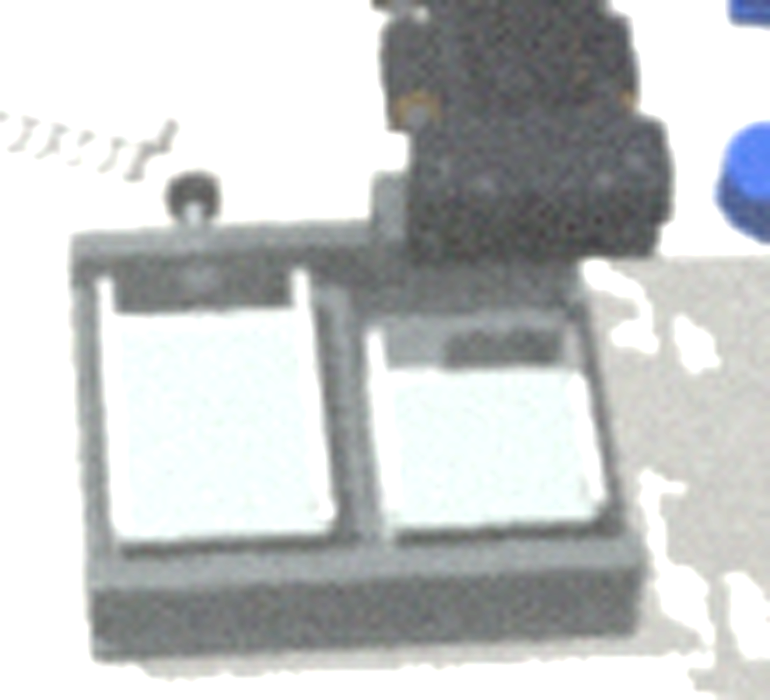

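```bash
python3 - <<'E'
from h import *
yaw=.287;c=np.array([.5038,.1242,.1041-.0515]);X=np.array([np.cos(yaw),np.sin(yaw),0]);Y=np.array([-X[1],X[0],0])
pts=[]
for x in(-15,15):
  for y in(-32,32):
    for z in(0,28):
        p=proj("scene",c+x/1e3*X+y/1e3*Y+np.array([0,0,z/1e3])); pts.append(p); print(x,y,z,np.round((p-[290,240]+.5)*7))
im=cv2.imread("pics/scene3.png"); crop(im,325,245,75,55,10,"pics/d2.png",3.2); crop(im,325,245,75,55,10,"pics/d3.png",3.2,pts)
E
```

```text
-15 -32 0 [368. 230.]
-15 -32 28 [373. 177.]
-15 32 0 [558. 223.]
-15 32 28 [566. 170.]
15 -32 0 [377. 301.]
15 -32 28 [382. 249.]
15 32 0 [570. 294.]
15 32 28 [579. 241.]
```

View pics/d2.png

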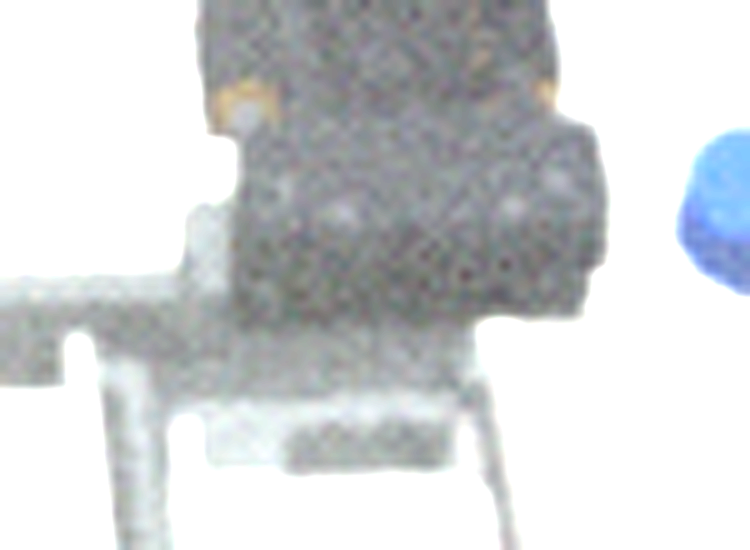

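View pics/d3.png

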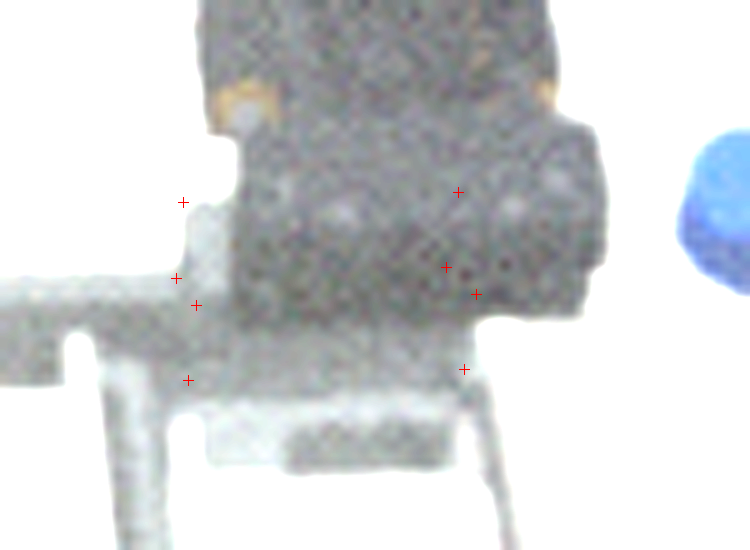

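The projected block corners match the image to about 1 px. I'll shift 1 mm toward the screw wall, lower in steps and watch the force.

```bash
python3 -m handwheel '[[0,-0.0025,0,0,0,0,0.95],[0,0,0,0,0,0,0.95],[0,0,0.02,0,0,0,0.95],[0,0,0.02,0,0,0,0.95],[0,0,0.01,0,0,0,0.95],[0,0,0,0,0,0,0.95]]'
python3 -c "
from h import *; goto(.5028,.1239,.0595,1.856)"
```

```text
clock: 17.7
position: [0.502, 0.1236, 0.0827]
eef_rot: [-3.14, 0.0, 1.859]
wrist_force: [0.1, 0.2, -0.7]
opening: 0.0117
pos [0.502  0.1236 0.0827] rpy [-3.1404e+00  1.0000e-04  1.8588e+00] F [ 0.15  0.17 -0.74] T [-0.07  0.03 -0.03] open 0.0117 t 17.7
shift units [0.0001 0.0023 0.058 ] turn units [-0.0008  0.0001  0.0018]
```

```bash
python3 -m handwheel '[[0,0.001,0.015,0,0,0,0.95],[0,0,0.015,0,0,0,0.95],[0,0,0.01,0,0,0,0.95],[0,0,0,0,0,0,0.95]]'
python3 -c "
from h import *; goto(.5028,.1239,.0595,1.856)"
```

```text
clock: 18.2
position: [0.5024, 0.1238, 0.0669]
eef_rot: [-3.141, 0.0, 1.859]
wrist_force: [0.6, -0.1, -1.1]
opening: 0.0115
pos [0.5024 0.1238 0.0669] rpy [-3.1408e+00  1.0000e-04  1.8588e+00] F [ 0.59 -0.15 -1.05] T [-0.06  0.02  0.05] open 0.0115 t 18.2
shift units [0.0001 0.001  0.0185] turn units [-0.0005  0.      0.0018]
```

```bash
for i in 1 2; do python3 -m handwheel '[[0,0,0.005,0,0,0,0.95],[0,0,0.004,0,0,0,0.95],[0,0,0,0,0,0,0.95]]'
python3 -c "
from h import *; goto(.5028,.1239,.0595,1.856)"; done
```

```text
clock: 18.58
position: [0.5027, 0.1239, 0.0637]
eef_rot: [-3.142, -0.0, 1.859]
wrist_force: [-0.3, -0.3, -1.5]
opening: 0.0117
pos [0.5027 0.1239 0.0637] rpy [-3.1415e+00 -1.0000e-04  1.8588e+00] F [-0.26 -0.29 -1.49] T [-0.05  0.07  0.03] open 0.0117 t 18.57
shift units [-0.0001  0.0002  0.0105] turn units [-0.     -0.      0.0018]
clock: 18.95
position: [0.5027, 0.1239, 0.06]
eef_rot: [-3.141, 0.0, 1.859]
wrist_force: [1.2, -0.7, -1.6]
opening: 0.0117
pos [0.5027 0.1239 0.06  ] rpy [-3.1413  0.      1.8588] F [ 1.24 -0.67 -1.63] T [-0.12 -0.01  0.02] open 0.0117 t 18.95
shift units [0.     0.0004 0.0013] turn units [-0.0002  0.      0.0018]
```

```bash
for i in 1 2 3; do python3 -m handwheel '[[0,0,0.002,0,0,0,0.95],[0,0,0,0,0,0,0.95]]' >/dev/null
python3 -c "
from h import *; goto(.5028,.1239,.0595,1.856)"|head -1; done
```

```text
pos [0.5027 0.1239 0.0593] rpy [-3.1415 -0.      1.8588] F [-0.1   0.29 -1.35] T [-0.11  0.04 -0.04] open 0.0119 t 19.2
pos [0.503  0.124  0.0591] rpy [ 3.1412e+00 -2.0000e-04  1.8588e+00] F [-2.39 -0.33  5.13] T [-0.15  0.42  0.03] open 0.0118 t 19.45
pos [0.503  0.124  0.0591] rpy [ 3.1413e+00 -5.0000e-04  1.8588e+00] F [-4.31 -1.36 10.92] T [-0.35  0.97 -0.04] open 0.0117 t 19.7
```

The block landed on the base plate: TCP z 0.0592 and the force rises. I'll ease the down force, then push along tool +y (stand +x) in small steps.

```bash
python3 -m handwheel '[[0,0,-0.0025,0,0,0,0.95],[0,0,0,0,0,0,0.95]]' >/dev/null
cat >> h.py <<'E'
def st():
    s=env.read_state();p=np.array(s["position"]);F=np.array(s["wrist_force"]);T=np.array(s["torque"]);u=np.array([np.cos(.287),np.sin(.287),0]);v=np.array([-u[1],u[0],0])
    r=p-np.array([.556,.0936,0]); print(f"t {s['clock']:.2f} sx {r@u*1e3:.1f} sy {r@v*1e3:.1f} z {p[2]*1e3:.1f} yaw {s['eef_rot'][2]:.4f} roll,pitch {s['eef_rot'][0]%6.2832-3.1416:.4f} {s['eef_rot'][1]:.4f} Fx {F@u:.1f} Fy {F@v:.1f} Fz {F[2]:.1f} T {np.round([T@u,T@v,T[2]],2)} open {s['opening']*1e3:.1f}")
E
python3 -c "from h import *;st()"
for i in 1 2 3; do python3 -m handwheel '[[0,0.003,0,0,0,0,0.95],[0,0.002,0,0,0,0,0.95],[0,0,0,0,0,0,0.95]]' >/dev/null
python3 -c "from h import *;st()"; done
```

```text
t 19.95 sx -42.2 sy 44.2 z 59.1 yaw 1.8589 roll,pitch -0.0007 -0.0001 Fx -0.9 Fy 0.1 Fz 3.8 T [-0.06  0.31 -0.04] open 12.1
t 20.32 sx -40.5 sy 44.1 z 59.1 yaw 1.8589 roll,pitch 0.0003 -0.0001 Fx -3.1 Fy 0.1 Fz 6.3 T [-0.06  0.57 -0.01] open 11.8
t 20.70 sx -38.6 sy 44.1 z 59.1 yaw 1.8587 roll,pitch 0.0006 -0.0001 Fx -2.5 Fy 0.5 Fz 5.8 T [-0.09  0.76 -0.02] open 11.8
t 21.07 sx -36.7 sy 44.1 z 59.1 yaw 1.8588 roll,pitch 0.0008 -0.0001 Fx -3.2 Fy 0.9 Fz 6.5 T [-0.1   0.73 -0.03] open 11.5
```

```bash
for i in 1 2 3 4 5; do python3 -m handwheel '[[0,0.0025,0,0,0,0,0.95],[0,0,0,0,0,0,0.95]]' >/dev/null
python3 -c "from h import *;st()"; done
```

```text
t 21.32 sx -35.7 sy 44.1 z 59.1 yaw 1.8588 roll,pitch 0.0007 -0.0001 Fx -2.2 Fy 1.1 Fz 6.4 T [-0.12  0.77 -0.  ] open 11.9
t 21.57 sx -34.7 sy 44.1 z 59.1 yaw 1.8588 roll,pitch 0.0007 -0.0001 Fx -3.8 Fy -0.4 Fz 6.5 T [-0.1   0.71  0.03] open 11.8
t 21.82 sx -33.7 sy 44.1 z 59.1 yaw 1.8588 roll,pitch 0.0007 -0.0001 Fx -3.3 Fy -0.1 Fz 6.8 T [-0.15  0.79 -0.02] open 11.2
t 22.07 sx -32.7 sy 44.1 z 59.1 yaw 1.8588 roll,pitch 0.0007 -0.0001 Fx -4.4 Fy 0.8 Fz 7.1 T [-0.09  0.78 -0.  ] open 11.8
t 22.32 sx -31.9 sy 44.1 z 59.1 yaw 1.8588 roll,pitch 0.0011 -0.0001 Fx -3.0 Fy -0.3 Fz 5.8 T [-0.14  0.89 -0.03] open 11.6
```

```bash
for i in 1 2 3 4; do python3 -m handwheel '[[0,0.0025,0,0,0,0,0.95],[0,0,0,0,0,0,0.95]]' >/dev/null
python3 -c "from h import *;st()"; done
```

```text
t 22.57 sx -31.4 sy 44.0 z 59.1 yaw 1.8587 roll,pitch 0.0024 -0.0001 Fx -4.6 Fy 0.1 Fz 9.2 T [-0.06  1.29  0.03] open 11.8
t 22.82 sx -31.0 sy 44.0 z 59.2 yaw 1.8586 roll,pitch 0.0036 -0.0002 Fx -6.2 Fy -0.4 Fz 10.1 T [-0.12  1.6  -0.02] open 11.8
t 23.07 sx -30.5 sy 43.9 z 59.2 yaw 1.8586 roll,pitch 0.0049 -0.0002 Fx -8.4 Fy 0.0 Fz 12.2 T [-0.11  1.97  0.06] open 11.7
t 23.32 sx -30.1 sy 43.9 z 59.2 yaw 1.8586 roll,pitch 0.0061 -0.0003 Fx -10.1 Fy 0.5 Fz 15.0 T [-0.17  2.35 -0.07] open 11.5
```

Gasket contact came at about -31.8 mm and compression has started. The tool is leaning slightly (0.006 rad), so I'll correct that and ease the down force.

```bash
python3 -m handwheel '[[0,0,-0.002,-0.004,0,0,0.95],[0,0,0,0,0,0,0.95]]' >/dev/null
python3 -c "from h import *;st()"
python3 -m handwheel '[[0,0.0025,0,-0.001,0,0,0.95],[0,0,0,0,0,0,0.95]]' >/dev/null
python3 -c "from h import *;st()"
```

```text
t 23.57 sx -30.3 sy 44.0 z 59.1 yaw 1.8587 roll,pitch -0.0003 -0.0001 Fx -7.3 Fy -0.4 Fz 8.4 T [-0.15  1.85  0.03] open 11.6
t 23.82 sx -29.9 sy 43.9 z 59.1 yaw 1.8587 roll,pitch -0.0002 -0.0002 Fx -9.5 Fy 0.9 Fz 10.9 T [-0.19  2.33  0.07] open 12.0
```

```bash
for i in 1 2; do python3 -m handwheel '[[0,0.0035,-0.0008,-0.0014,0,0,0.95],[0,0,0,0,0,0,0.95]]' >/dev/null
python3 -c "from h import *;st()"; done
python3 - <<'E'
from h import *
for n,(x,y,w,h) in(("top",(235,165,110,100)),("scene",(290,240,110,100))):
    im=env.capture(n)[:,:,::-1]; cv2.imwrite(f"pics/{n}4.png",im); crop(im,x,y,w,h,7,f"pics/e_{n}.png",2.2)
E
```

```text
t 24.07 sx -29.2 sy 44.0 z 59.2 yaw 1.8588 roll,pitch -0.0007 -0.0002 Fx -10.3 Fy 0.6 Fz 9.6 T [-0.11  2.66  0.07] open 11.8
t 24.32 sx -28.7 sy 44.0 z 59.2 yaw 1.8587 roll,pitch -0.0010 -0.0002 Fx -12.0 Fy -0.7 Fz 10.2 T [-0.11  2.96  0.02] open 12.1
```

View pics/e_scene.png

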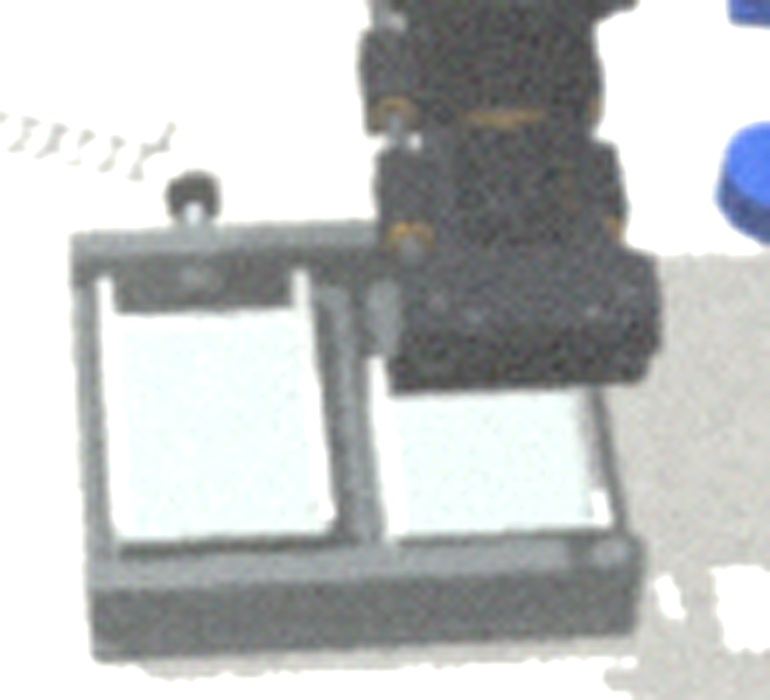

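View pics/top4.png

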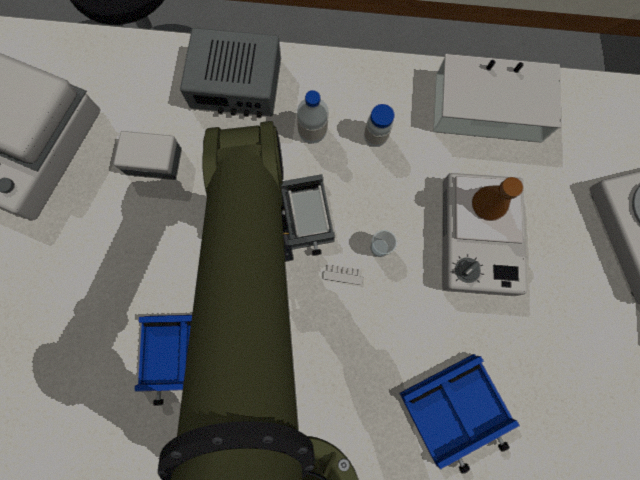

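The scene view shows the tray end (490,535) home against the gasket wall, the block in line behind it at (380,300), and the long tray unmoved. I'll check that the push holds over a second.

```bash
for i in 1 2; do python3 -m handwheel '[[0,0,0,0,0,0,0.95],[0,0,0,0,0,0,0.95],[0,0,0,0,0,0,0.95],[0,0,0,0,0,0,0.95]]' >/dev/null
python3 -c "from h import *;st()"; done
```

```text
t 24.93 sx -28.7 sy 43.9 z 59.2 yaw 1.8587 roll,pitch -0.0010 -0.0002 Fx -11.2 Fy -0.4 Fz 10.4 T [-0.13  2.96 -0.05] open 11.8
t 25.43 sx -28.7 sy 44.0 z 59.2 yaw 1.8587 roll,pitch -0.0010 -0.0002 Fx -11.5 Fy -0.0 Fz 11.6 T [-0.1   2.97  0.07] open 11.7
```

```bash
python3 -c "
from station import env; print(env.finish_job())"
```

```text
the job is handed in; nothing more can be done
None
```

The job is handed in at about 25.4 s, with the arm still gripping the filler block and holding the push. No verdict is reported.

- **Knob:** I turned it anticlockwise until the moment about its axis jumped to about -0.3 N m, which I took as the off stop. Afterwards the pointer measured 2.35 rad against 2.375 rad for the off tick. I put that 0.02 rad difference down to image measurement error.
- **Filler block:** I gripped it by the fin, lowered it into the gap behind the shorter tray in the left bay, and felt it land on the base plate. I then pushed it along the stand.
- **Push:** Contact with the gasket showed at a block position of about -32 mm in the stand frame, and I finished at -28.7 mm, so the gasket is compressed about 3 mm. The push held steady at about 11.5 N, of which I estimate 8–9 N reaches the gasket and the rest is friction. The down force was about 11 N, and tilt was about 0.001 rad.
- **Last pictures:** The scene view shows the tray home against the gasket wall and the longer tray unmoved, with nothing else visibly disturbed.

**Checks that fell short:**
- The arm hid the left bay from the top camera at the end, so flushness there rests on the scene view and the forces.
- My image measurement of the gap came out at 31–34 mm, against the stated 35–40 mm. I put that down to blurred rim edges, and the block went in without touching anything.

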